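Set out the amber settle plate between two air monitors

TASK

On the clean-room bench, pick out the agar plate with amber (honey-yellow) medium and set it down on the bench, lid side up, midway on the straight line between the centres of the yellow air sampler and the white particle counter. Put it down gently: do not let go of it in the air. The red, green and violet plates are not needed for this.

Things in the scene. Friction and masses are not known exactly. Their poses are not given: they have to be found in the camera images.
- amber_plate_center (a point): centre of the closed round agar plate with amber (honey-yellow) medium, clear plastic, 60 mm across and 16 mm high, 20 to 45 g; this point is on its axis, half-way up (8 mm above the bench while it stands there), z up through its lid. It starts on the bench in one of four places in front of the two machines; three plates of the same size with red, green and violet medium stand in the others, at least 45 mm clear of it. It may be gripped across its diameter at any yaw.
- sampler: yellow portable air sampler standing on the bench, fixed: square body 100 x 100 mm under a round steel head 110 mm across, open on top with three small clips and a black hole; 197 mm tall. Origin at bench height on its vertical axis; its y axis lies along the line to the particle counter (towards or away from it), z up.
- counter: white particle counter with a blue band and a blue top panel, standing on the bench, fixed: 122 x 122 mm, 106 mm tall, with a steel inlet funnel on its top centre that reaches up to 176 mm. Origin at bench height on its vertical axis, z up. It stands 360 to 460 mm from the air sampler, centre to centre, to its left or right; the bench between them is empty.

How it is judged:
By the outcome, as a careful person would: the job done as asked, in the order asked, and still so for the second after the job is handed in, with the robot touching nothing.
It also fails if it takes over 42 s, if anything falls off the work surface, if the arm or the gripper's body presses on something with over 40 N, if the wrist force passes 120 N, or if a joint passes its speed limit or range.

ROBOT

A 7-joint arm with a two-finger parallel gripper is mounted at the origin on the work surface. World frame = base frame: x ahead of the robot, y to its left, z up, the work surface at z = 0. Lengths are in m, angles in rad, forces in N, time in s.
With the tool pointing down it reaches from about 0.425 to 0.95 m from the base axis. Payload 4.7 kg.
Tool frame: the origin (TCP) lies between the finger pads; the fingertips stand 25 mm ahead of it and the grasp point (between the pads) lies 6 mm ahead of it; z points along the fingers, y is the line along which they close (so a half turn about z gives the same grasp; the last joint's range is limited). The gripper opens to 85 mm and grips with 20 to 120 N. Pads are 22 mm wide; open, the fingers measure 114 mm over their backs; the gripper's body (76 mm by 85 mm) begins 54 mm behind the grasp point. The pads swing forward as they close: fully open they stand 13 mm farther back than shut.
Start: joints at [-1.341, 0.469, -0.049, 1.532, 0.024, 1.141, -0.082], TCP at [0.173, 0.653, 0.256] pointing down, gripper open.
Joint ranges: [-2.59, 2.59], [-0.33, 1.99], [-1.39, 1.29], [0.1, 2.45], [-1.04, 4.18], [0.21, 1.99], [-2.66, 2.66]. Speed limits (rad/s): [2.57, 2.57, 3.14, 3.14, 3.14, 3.14, 3.14].

INTERFACE

Orientations are given as a 3x3 rotation matrix whose columns are the frame's x, y, z axes.
In Python, from rig import * gives the robot as it stands. Calls block until the motion is done:
- movep(position, orientation): joint-space move of the TCP to a pose.
- move_l(position, attitude=None, feed=0.15, until_force=None): straight line of the TCP; attitude=None keeps the orientation; feed is the mean speed in m/s. With until_force (N) it stops when the force on the tool has changed by that much, and returns True; else False.
- move_joints(angles): joint-space move.
- command_gripper(opening, newtons=None): finger opening in m; newtons is the grip in N (None keeps the last); returns when the fingers have stopped.
- sleep(seconds).
- inverse_kinematics(position, orientation): joint angles nearest the present ones, or None.
- sense(): the state.
- camera(name): name is "scene" or "top"; returns (picture, depth): 480x640x3 uint8, red, green, blue; 480x640 float32, m along the optical axis (not along the pixel's ray), 0 where there is no reading.
- camera_params(name): a dict with "K" (3x3 intrinsics, pixels), "dist" ([k1, k2, p1, p2, k3] as OpenCV has them; the pictures are not rectified), "position" and "rotation" of the camera in the world. Camera axes: x right, y down, z forward; pixel columns grow to the right and rows downward; lengths in m; the calibration is good to about 2 mm. A picture is of the moment at which its call begins. camera_params takes no time and is no camera call.
A pose or a line that the arm cannot do raises Unreachable and nothing moves.
- finish_job(): hands the job in; it is judged then, once.
The state is a dict: "time_s": time; "joint_pos": joint angles; "qd": joint speeds; "joint_efforts": joint torques, N m; "position": TCP position; "tcp_rot": TCP orientation; "wrist_force": force on the tool from outside, world axes, zero at the start; "ft_torque": the same for the moment, N m; "finger_gap": finger opening in m; "gripper_force": force on a finger pad.
Only numpy, scipy, OpenCV 4.12 (cv2) and the standard library are available. Lean on these libraries where they do the work, as an engineer would, in place of code of your own. Each camera call takes 0.05 s, during which the arm holds its last target. There are 200 camera calls.

## Working session

There is one attempt and no reset: what is moved stays moved. The work goes in short steps, each a Python script; the robot and the scene stay as the last script left them, time stands still between calls to the robot, and variables do not carry over. Pictures are saved under pics/ and viewed, at most 10 in all, crops included, and the job is handed in when it is done.

```bash
mkdir -p pics; ls
python3 - <<'E'
from rig import *
import cv2,numpy as np
for n in("scene","top"):
    p,d=camera(n); cv2.imwrite(f"pics/{n}0.png",p[:,:,::-1]); np.savez(f"{n}0.npz",p=p,d=d)
    c=camera_params(n); print(n,c)
print(sense())
E
```

```text
pics
scene {'K': array([[528.68656242,   0.        , 323.27704287],
       [  0.        , 528.68656242, 233.76725704],
       [  0.        ,   0.        ,   1.        ]]), 'dist': array([-0.1308624,  0.       ,  0.       ,  0.       ,  0.       ]), 'position': array([0.87821417, 0.63031246, 0.55370941]), 'rotation': array([[-0.89335736,  0.26116954, -0.36565434],
       [ 0.44934582,  0.51745696, -0.72823529],
       [-0.00098249, -0.8148796 , -0.57962942]])}
top {'K': array([[520.02560774,   0.        , 318.08965514],
       [  0.        , 520.02560774, 227.06939319],
       [  0.        ,   0.        ,   1.        ]]), 'dist': array([-0.09427559,  0.        ,  0.        ,  0.        ,  0.        ]), 'position': array([0.38902789, 0.0059726 , 1.04835373]), 'rotation': array([[-0.01969178, -0.98925674,  0.14485629],
       [-0.99975122,  0.01796489, -0.01321997],
       [ 0.01047562, -0.14508058, -0.98936439]])}
{'time_s': 0.1, 'joint_pos': array([-1.34089714,  0.46935138, -0.04858812,  1.53359048,  0.02414419,
        1.14102277, -0.08231636]), 'qd': array([-0.00013724, -0.00122845, -0.00143067, -0.00569452, -0.00108379,
       -0.00071839, -0.00015904]), 'joint_efforts': array([ 6.89903700e-04, -5.11516249e+01, -4.70626785e-02, -2.38390732e+01,
        1.07459683e-02,  4.36080431e-03,  1.02235387e-05]), 'position': array([0.1726203 , 0.65204301, 0.25536589]), 'tcp_rot': array([[-9.66704497e-01,  2.55895079e-01, -3.52419097e-04],
       [ 2.55895299e-01,  9.66702919e-01, -1.74993436e-03],
       [-1.07115020e-04, -1.78185180e-03, -9.99998407e-01]]), 'wrist_force': array([-0.23963379,  0.02544262,  0.64796161]), 'ft_torque': array([-0.01292043,  0.00217328, -0.0175454 ]), 'gripper_force': 0.0, 'finger_gap': 0.08548490500846503}
```

View pics/scene0.png

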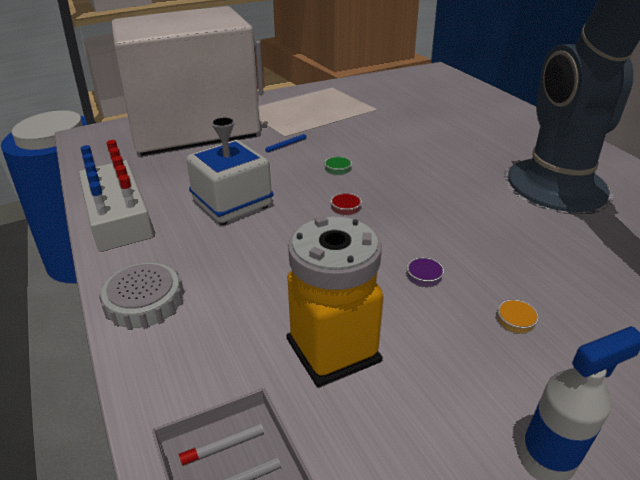

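View pics/top0.png

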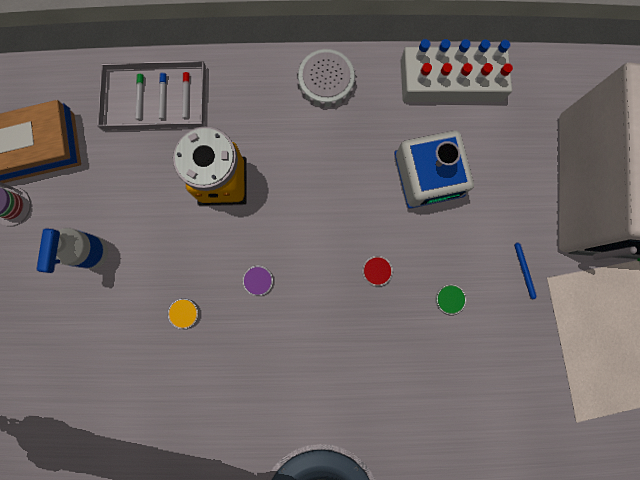

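The scene view shows the amber plate at (518,316), the sampler head at (335,240) and the counter funnel at (223,123). In the top view the amber plate is at (183,313), the sampler head at (204,157) and the counter funnel at (447,153), with nothing between the two machines.

```bash
cat > h.py <<'E'
from rig import camera,camera_params
import cv2,numpy as np
def ray(n,uv,z):
    c=camera_params(n); q=cv2.undistortPoints(np.float64(uv).reshape(-1,1,2),c["K"],c["dist"])[:,0]
    v=np.c_[q,np.ones(len(q))]@c["rotation"].T; o=c["position"]
    return o+v*((z-o[2])/v[:,2])[:,None]
def cloud(n,d):
    c=camera_params(n); g=np.mgrid[0:480,0:640]; uv=np.stack([g[1],g[0]],-1).reshape(-1,1,2).astype(float)
    q=cv2.undistortPoints(uv,c["K"],c["dist"])[:,0]
    return ((np.c_[q,np.ones(len(q))]*d.reshape(-1,1))@c["rotation"].T+c["position"]).reshape(480,640,3)
def amber(p):  # mask of amber plate
    h=cv2.cvtColor(p,cv2.COLOR_RGB2HSV); return cv2.inRange(h,(12,140,90),(28,255,255))
def blobs(m,amin=150):
    n,l,s,c=cv2.connectedComponentsWithStats(m); return [(c[i],s[i,4],(l==i)) for i in range(1,n) if s[i,4]>amin]
def contour_xy(n,mask,z):
    k=max(cv2.findContours(mask.astype(np.uint8),cv2.RETR_EXTERNAL,cv2.CHAIN_APPROX_NONE)[0],key=len)
    return ray(n,k[:,0],z)[:,:2]
E
python3 - <<'E'
from h import *
for n in("scene","top"):
    f=np.load(n+"0.npz"); p,d=f["p"],f["d"]; X=cloud(n,d)
    for c,a,m in blobs(amber(p)):
        print(n,"amber blob",c.round(1),a)
        if a<2500:
            q=contour_xy(n,m,.012); (x,y),r=cv2.minEnclosingCircle(q.astype(np.float32)); print("  ",x,y,r,"z med",np.median(X[m][:,2]))
    z=X[...,2]; ok=d>0
    for nm,box,lo,hi in(("sampler",(slice(90,300),slice(160,400)),.185,.205),("counter",(slice(90,240),slice(160,290)) if n=="scene" else (slice(110,220),slice(380,490)),.098,.112),("funnel",(slice(90,240),slice(160,290)) if n=="scene" else (slice(110,220),slice(380,490)),.168,.182)):
        w=X[box]; s=(w[...,2]>lo)&(w[...,2]<hi)&(d[box]>0); q=w[s]
        if nm=="sampler" and n=="top": w=X[110:220,160:260]; q=w[(w[...,2]>lo)&(w[...,2]<hi)]
        r=cv2.minAreaRect(q[:,:2].astype(np.float32)); print(n,nm,len(q),q.mean(0).round(4),r,cv2.minEnclosingCircle(q[:,:2].astype(np.float32)))
E
```

```text
scene amber blob [334.9 322.8] 6901
scene amber blob [517.9 313. ] 722
   0.36934947967529297 0.26091766357421875 0.027617212384939194 z med 0.017038618085624846
scene sampler 4056 [0.6461 0.1977 0.1903] ((0.6431124806404114, 0.19370785355567932), (0.10388865321874619, 0.10883382707834244), 79.12451171875) ((0.6429804563522339, 0.19117090106010437), 0.05490873381495476)
scene counter 2532 [ 0.6381 -0.2852  0.1059] ((0.5881694555282593, -0.3473231792449951), (0.36841413378715515, 0.24916037917137146), 89.22509002685547) ((0.5834554433822632, -0.35166433453559875), 0.21424514055252075)
scene funnel 244 [ 0.6465 -0.2282  0.1756] ((0.6456344723701477, -0.23304437100887299), (0.04402817785739899, 0.04121527820825577), 72.11209869384766) ((0.6454281806945801, -0.23370999097824097), 0.02300041727721691)
top amber blob [ 34.8 134.4] 2625
top amber blob [182.3 313.2] 599
   0.37340691685676575 0.2641395628452301 0.027690129354596138 z med 0.015648113758426785
top sampler 2700 [0.641  0.1881 0.1891] ((0.6404033303260803, 0.18715228140354156), (0.10743105411529541, 0.105181485414505), 6.173264980316162) ((0.6410719156265259, 0.18790502846240997), 0.055216167122125626)
top counter 3225 [ 0.6383 -0.2301  0.1054] ((0.6426380276679993, -0.2347019910812378), (0.12195180356502533, 0.11933713406324387), 11.377215385437012) ((0.643578827381134, -0.23500923812389374), 0.07949404418468475)
top funnel 452 [ 0.6445 -0.2353  0.1752] ((0.6447628736495972, -0.2351124882698059), (0.04130396991968155, 0.04269834980368614), 74.72987365722656) ((0.6450313925743103, -0.23547115921974182), 0.022090325132012367)
```

Run:
```python
from rig import *
import numpy as np
A=np.array([.3725,.2635]); y=np.array([.92,.39,0]);y/=np.linalg.norm(y); z=np.array([0,0,-1.])
best=None
for s in(1,-1):
    yy=s*y; R=np.c_[np.cross(yy,z),yy,z]
    q=[inverse_kinematics([*p],R) for p in((*A,.25),(*A,.022),(.643,-.023,.25),(.643,-.023,.022))]
    print(s,[None if a is None else np.round(a,2) for a in q])
    if all(a is not None for a in q):
        c=max(abs(a[6]) for a in q)
        if best is None or c<best[0]: best=(c,R)
R=best[1]; np.save("R.npy",R)
try: move_l([.173,.653,.34])
except Unreachable as e: print(e)
movep([*A,.25],R)
move_l([*A,.06],feed=.15)
print(move_l([*A,.022],feed=.05,until_force=8))
s=sense(); print(s["position"],s["wrist_force"])
print(command_gripper(.05,25)); s=sense(); print(s["finger_gap"],s["gripper_force"],s["position"],s["wrist_force"],s["time_s"])
```

```text
1 [array([-0.98,  0.11,  0.29,  2.05, -0.04,  0.99, -0.26]), array([-0.85,  0.49,  0.17,  2.23, -0.2 ,  0.43, -0.11]), array([-0.47,  0.47,  0.62,  1.65, -0.3 ,  1.12,  0.64]), array([-0.28,  0.71,  0.36,  1.8 , -0.37,  0.7 ,  0.68])]
-1 [array([ 0.29,  0.3 , -1.16,  1.99,  0.32,  1.05,  2.52]), array([-0.42,  0.51, -0.36,  2.21,  0.38,  0.48,  2.47]), array([-0.74,  0.64,  1.11,  1.66, -0.61,  1.23, -2.23]), array([-0.62,  0.9 ,  0.91,  1.82, -0.9 ,  0.9 , -2.02])]
False
[0.37264724 0.26357284 0.02207654] [ 0.58312074 -0.00797999  1.17151537]
False
0.05886547700008235 26.440926790237427 [0.37276296 0.26369906 0.02246204] [-0.72736276 -0.96917811  4.90492558] 5.1333
```

Run:
```python
from rig import *
from h import *
R=np.load("R.npy"); s0=sense()["position"]
move_l([s0[0],s0[1],.12],feed=.1); s=sense(); print(s["finger_gap"],s["gripper_force"],s["wrist_force"])
move_l([s0[0],s0[1],.25],feed=.2)
move_l([.6428,-.023,.25],R,feed=.2)
move_l([.6428,-.023,.10],feed=.15)
s=sense(); print(s["finger_gap"],s["gripper_force"],s["position"],s["time_s"])
ims=[]
for n in("scene","top"):
    p,d=camera(n); ims.append(p[:,:,::-1]); np.savez(n+"1.npz",p=p,d=d)
    for c,a,m in blobs(amber(p),60):
        if a<2500: q=contour_xy(n,m,.1-.022+.014); print(n,c,a,cv2.minEnclosingCircle(q.astype(np.float32)))
    cv2.imwrite("pics/%s1.png"%n,p[:,:,::-1])
```

```text
0.05902031033310195 26.93348228931427 [-0.07714051 -0.65421908 -0.32452466]
0.05876162636593566 26.97135865688324 [ 0.64358777 -0.0230957   0.10105943] 10.3333
scene [273.03044496 217.02107728] 427 ((0.6412237882614136, -0.028614118695259094), 0.027728602290153503)
scene [275.02678571 230.25      ] 112 ((0.6464046835899353, 0.00448922673240304), 0.021336372941732407)
top [224.90552764 186.57788945] 995 ((0.6348552703857422, 0.17947956919670105), 0.06717265397310257)
```

View pics/scene1.png

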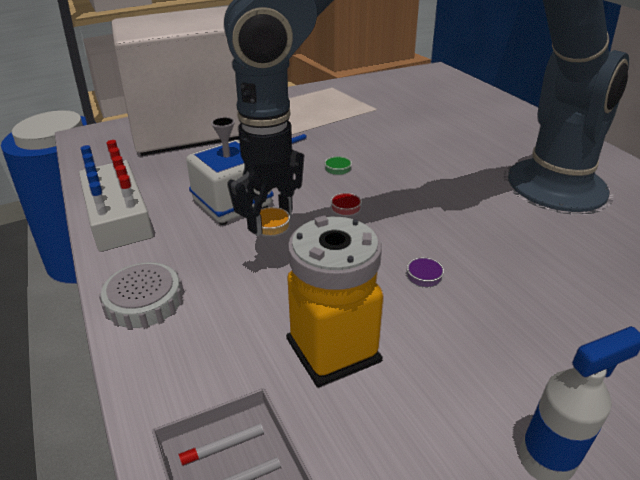

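The amber plate is held level in the gripper at about (273,220). I'll set it down now.

Run:
```python
from rig import *
from h import *
move_l([.6428,-.023,.035],feed=.1)
print(move_l([.6428,-.023,.0205],feed=.02,until_force=4))
sleep(.2); s=sense(); print(s["position"],s["wrist_force"],s["finger_gap"])
command_gripper(.085); sleep(.2); s=sense(); print(s["finger_gap"],s["position"])
move_l([.6428,-.023,.12],feed=.1)
move_l([.6428,-.023,.30],feed=.25)
movep([.45,.0,.34],np.load("R.npy"))
print(sense()["time_s"])
for n in("scene","top"):
    p,d=camera(n); cv2.imwrite("pics/%s2.png"%n,p[:,:,::-1])
    for c,a,m in blobs(amber(p),60):
        if a<2500: q=contour_xy(n,m,.015); print(n,c,a,cv2.minEnclosingCircle(q.astype(np.float32)))
```

```text
True
[ 0.64267991 -0.02288921  0.02258551] [ 0.24604949 -0.54073968  5.74777182] 0.0588272414597082
0.0853160595034458 [ 0.64195794 -0.02283232  0.0217821 ]
15.4333
scene [273.58531746 256.6984127 ] 504 ((0.6407541036605835, -0.025735242292284966), 0.027337370440363884)
scene [274.08849558 269.84955752] 113 ((0.6507855653762817, -0.0007735607214272022), 0.022962773218750954)
top [224.97963558 186.46623794] 933 ((0.6553611755371094, 0.1941608339548111), 0.07221127301454544)
top [324.77746479 174.38591549] 355 ((0.6424514055252075, -0.024099692702293396), 0.026981817558407784)
```

View pics/scene2.png

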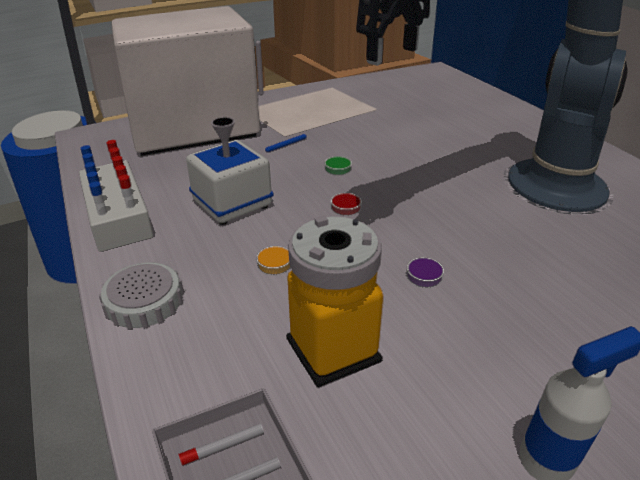

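View pics/top2.png

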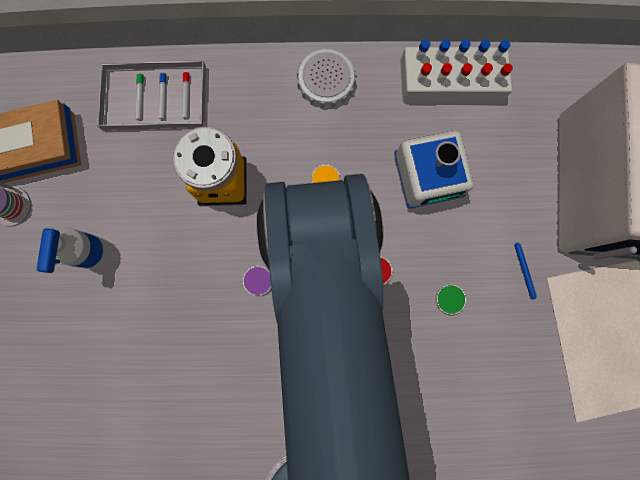

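The plate stands flat at about (274,259) in the scene view, and the arm partly hides it in the top view. I'll clear the arm and measure again.

Run:
```python
from rig import *
from h import *
movep([.36,.30,.34],np.load("R.npy"))
p,d=camera("top"); cv2.imwrite("pics/top3.png",p[:,:,::-1])
for c,a,m in blobs(amber(p),60):
    if a<2500: q=contour_xy("top",m,.015); print(c,a,cv2.minEnclosingCircle(q.astype(np.float32)))
X=cloud("top",d)
for nm,w,lo,hi in(("s",X[110:220,160:260],.185,.205),("c",X[110:220,380:490],.098,.112),("f",X[110:220,380:490],.168,.182)):
    q=w[(w[...,2]>lo)&(w[...,2]<hi)]; print(nm,len(q),cv2.minEnclosingCircle(q[:,:2].astype(np.float32)))
print(sense()["time_s"])
```

```text
[325.16326531 178.11502783] 539 ((0.6409153938293457, -0.024302326142787933), 0.027086596935987473)
[229.05384615 186.25384615] 130 ((0.6334635615348816, 0.17794115841388702), 0.02679460681974888)
[192.20833333 189.73611111] 72 ((0.6253926753997803, 0.243479385972023), 0.018832040950655937)
s 2716 ((0.6414927840232849, 0.18758220970630646), 0.05491415783762932)
c 3243 ((0.6425464749336243, -0.23444151878356934), 0.07959382236003876)
f 451 ((0.6445373892784119, -0.23567639291286469), 0.022030815482139587)
16.775
```

```bash
python3 -c "
from rig import *
print(finish_job())"
```

```text
the job is handed in; nothing more can be done
None
```

The amber plate stands flat on the bench, lid up, about 2 mm from the midpoint between the sampler and the counter as measured by the top camera; the job was handed in at about 17 s.

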